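Check the spring travel of a record player's sub-chassis

ROBOT

A 6-joint arm with a two-finger parallel gripper is mounted at the origin on the work surface. World frame = base frame: x ahead of the robot, y to its left, z up, the work surface at z = 0. Lengths are in m, angles in degrees, forces in N, time in s.
With the tool pointing down it reaches from about 0.4 to 0.825 m from the base axis. Payload 7 kg.
Tool frame: the origin (TCP) lies at the very end of the fingers, on their centre line; the grasp point (between the pads) lies hold_point_z behind it (hold_point_z is the distance from the TCP to the grasp point, in m); z points along the fingers, y is the direction in which the jaws open and shut (so a half turn about z gives the same grasp; the last joint's range is limited). The gripper opens to 88 mm and grips with 3 to 60 N. Pads are 19 mm wide; open, the fingers measure 130 mm over their backs; the gripper's body (78 mm by 193 mm) begins 47 mm behind the grasp point.
Start: joints at [87.897, 20.546, 0.682, 0, -70.136, -16.507], TCP at [0.215, 0.64, 0.227] pointing down, gripper open.
Joint ranges: [-176.03, 176.03], [-82.01, 121.73], [-58.28, 71.71], [-173.87, 95.51], [-174.79, -0.11], [-173.66, 173.66]. Speed limits (degrees/s): [136.94, 136.94, 172.46, 180, 180, 180].

INTERFACE

Orientations are given as [roll, pitch, yaw] about the fixed x, y, z axes, in that order (R = Rz(yaw) Ry(pitch) Rx(roll)).
In Python, from plant import get_obs, snapshot, close_job, hold_point_z gives the robot as it stands. The module is installed in compiled form; this text tells all that it offers.
- The arm moves only by the tool jog_arm, never from a script. Its argument "commands" is a list of rows, each a list of 4 numbers: the shift along the world's x, y, z in mm, then the turn about the world's z in degrees. In form: [[x, y, z, turn], ...]. A call has exactly 10 rows; each row shifts and turns the commanded pose from where the row before left it; what a row does not reach is not made up. A row lasts 1/12 s, in which the tool goes at most 41.7 mm and 7.16 degrees, less where a joint would pass 70% of its speed; a pose out of reach is approached as far as the arm can. A call is refused whole if a number of a shift passes 41.7 or a number of a turn 7.16, either way. A call with a gripper value outside its range is refused whole. "fingers" is the finger opening in mm, from 0 to 87.6, set as the call begins (left out, the last holds). The fingers move at their own pace and stop on an object; the grip force is fixed at half the most. Time passes only in rows, so rows that do not move let the fingers close, or fill a call up. It gives the time, the measured TCP pose, the force and the opening at its end, in the units of the state.
- get_obs(): the state, without advancing time (a new reading comes with each control period).
- snapshot(name): name is "scene" or "top" or "wrist"; returns a dict with "image" (384x512x3 uint8, red, green, blue), "fov_y" (degrees; the focal length in pixels is half the picture's height over the tangent of half this angle, whatever the lens; pixels are square), "cx", "cy" (the principal point, pixels), "rvec" (rotation vector, rad) and "tvec" (3), from world to camera coordinates, as OpenCV has them; the wrist camera has in their place "mount" (4x4, takes a point from camera to tool coordinates, whose origin is the TCP and whose axes are the flange's). Camera axes: x right, y down, z forward; pixel columns grow to the right and rows downward; lengths in m; the calibration is good to about 2 mm. A picture is of the moment at which its call begins: read the wrist's pose just before it. There is no depth.
- close_job(): hands the job in, once; it reports no verdict.
The state is a dict: "clock": time; "joint_pos": joint angles; "qvel": joint speeds; "tau": joint torques, N m; "tool_pos": TCP position; "orientation": TCP orientation; "force": force on the tool from outside, world axes, zero at the start; "moment": the same for the moment, N m; "opening": finger opening in m.
Only numpy, scipy, OpenCV 4.12 (cv2) and the standard library are available. Lean on these libraries where they do the work, as an engineer would, in place of code of your own. Each camera call takes 0.05 s, during which the arm holds its last target.

TASK

On the opened record player, press down with the fingertips on the yellow corner pad that makes the pointer with the green ball tip lean towards the red clip. Press gently until the green ball stands level with the red clip along the scale, hold it there for one second without letting it go past, then let go so that the chassis springs back level. Do not press the other pad, and leave the loose parts lying around where they are: nothing needs to be picked up.

Things in the scene. Friction and masses are not known exactly. Their poses are not given: they have to be found in the camera images.
- player: Black open record player plinth, fixed, 340 (x) x 440 (y) x 70 mm high, walls 40 to 45 mm thick. Origin at the centre of its underside; at yaw 0 x points away from the robot, y to the left. A white scale board 140 mm wide (y), 8 mm thick, stands across it at x = +66 mm, top edge at z = 245 mm, with black ticks every 10 mm, zero at y = 0.
- subchassis: Sprung aluminium plate 150 x 330 x 6 mm in the plinth, with the pads and the pointer on it. Origin on its level tilt axis, along the player's x, at the player's x 0, y 0, z 60 mm. Level at rest, axes parallel to the player's. Pressing the left (+y) pad leans the pointer left (+y), the right pad right. The spring gives about 0.47 N at a pad per mm pressed; stops at 0.26 rad.
- pad_left (a point): Yellow round pad, 36 mm across and 12 mm thick, on the sub-chassis' left corner nearest the robot. The point is the centre of its top face and moves with the sub-chassis. At rest it is at x = -70, y = +130, z = +75 mm in the player's frame. Nothing stands within 45 mm of it above its level.
- pad_right (a point): Same pad on the right corner; at rest at x = -70, y = -130, z = +75 mm in the player's frame.
- pointer_tip (a point): Centre of the green ball (14 mm across) on top of the black upright pointer (6 mm thick rod) fixed to the sub-chassis, 200 mm above the tilt axis; at rest at x = +84, y = 0, z = +260 mm in the player's frame. It swings sideways (player's y) in front of the scale board, by about 1.54 mm for each mm that a pad goes down.
- red_clip: Red marker clip, 16 (x) x 12 (y) x 28 mm high, fixed astride the top edge of the scale board, 15 to 45 mm to the left or to the right of the zero tick. Origin at the centre of its underside, 233 mm above the table; axes parallel to the player's. The pointer is at the clip when the tip's y in the clip's frame is 0.
- blue_clip: Blue marker clip, same shape, on the other side of the zero tick. Not used here.
- counterweight: Loose steel tonearm counterweight, upright cylinder 28 mm across, 22 mm high, standing on the plinth's left rim. Origin at the centre of its underside. Leave alone.
- meter: Loose white multimeter 150 x 85 x 38 mm lying on the table to the left of the player. Origin at the centre of its underside. Leave alone.
- wheel0: Loose black rubber idler wheel, 44 mm across, 16 mm high, lying flat on the table to the right of the player. Origin at the centre of its underside. Leave alone.
- wheel1: A second such rubber wheel. Leave alone.

How it is judged (in metres and radians):
On the way:
1. the fingers press on the pad on the red clip's side (within 30 mm of its centre, seen from above) with the pointer tip within 6 mm of the red clip's middle, sideways, for 0.8 s (y of pointer_tip in the frame of red_clip between -0.006 and 0.006 m and contact force between the fingers and subchassis above 1 N and ((y of red_clip in the frame of player above 0 m and horizontal distance between the grasp point and pad_left below 0.03 m and distance between the grasp point and pad_left below 0.06 m) or (y of red_clip in the frame of player below 0 m and horizontal distance between the grasp point and pad_right below 0.03 m and distance between the grasp point and pad_right below 0.06 m))), for 0.8 s.
At the end, for the whole second after the job is handed in: The pad is released, the sub-chassis has sprung back level (pointer tip within 4 mm of the zero tick, sideways) and is at rest, and the loose parts are where they were (within 12 mm) (y of pointer_tip in the frame of player between -0.004 and 0.004 m and angular speed of subchassis below 0.05 rad/s and distance of each of counterweight, meter, wheel0, wheel1 from where it was at the start of the episode below 0.012 m); the robot touches nothing.
It fails at once if the pointer goes more than 12 mm past the middle of the red clip ((y of red_clip in the frame of player above 0 m and y of pointer_tip in the frame of red_clip above 0.012 m) or (y of red_clip in the frame of player below 0 m and y of pointer_tip in the frame of red_clip below -0.012 m)).
It fails at once if the other pad is pressed: the robot tilts the pointer more than 8 mm away from the red clip's side (contact force between the fingers and subchassis above 1 N and ((y of red_clip in the frame of player above 0 m and y of pointer_tip in the frame of player below -0.008 m) or (y of red_clip in the frame of player below 0 m and y of pointer_tip in the frame of player above 0.008 m))).
It fails at once if a loose part is lifted, carried or pushed out of place (more than 12 mm) (distance of any of counterweight, meter, wheel0, wheel1 from where it was at the start of the episode above 0.012 m).
It also fails if it takes over 51 s, if anything falls off the work surface, if the arm or the gripper's body presses on something with over 40 N, if the wrist force passes 120 N, or if a joint passes its speed limit or range.

## Working session

There is one attempt and no reset: what is moved stays moved. The work goes in short steps, Python scripts to look and compute and a tool call to move; the robot and the scene stay as the last step left them, time stands still between calls to the robot, and variables do not carry over. Pictures are saved under pics/ and viewed, and the job is handed in when it is done.

Besides the shell and the picture viewer there is one more tool, called after "Request:" as name([rows], argument=value, ...), one row to a line, values as JSON. jog_arm: Moves the arm, as the interface text tells. Its arguments: {"type":"object","properties":{"commands":{"type":"array","items":{"type":"array","items":{"type":"number"}}},"fingers":{"type":"number"}},"required":["commands"]}

```bash
mkdir -p pics; python3 - <<'E'
from plant import *
import cv2,pickle
print(hold_point_z); print(get_obs())
d={}
for n in ["scene","top","wrist"]:
    s=snapshot(n); d[n]=s
    cv2.imwrite(f"pics/{n}0.png",cv2.resize(s["image"][:,:,::-1],(800,600),interpolation=cv2.INTER_CUBIC))
    print(n,{k:v for k,v in s.items() if k!="image"})
pickle.dump(d,open("s0.pkl","wb"))
E
```

```text
0.0188
{'clock': 0.0, 'joint_pos': array([ 8.78960703e+01,  2.05899302e+01,  6.34629245e-01, -1.76838900e-02,
       -7.01344691e+01, -1.65057913e+01]), 'qvel': array([ 0.07685215,  0.01605872,  0.00886102,  0.00170651, -0.1050251 ,
        0.04258305]), 'tau': array([-1.81729833e-03, -5.82709551e+01,  2.93066347e+01,  6.99767813e+00,
        7.04115533e-03, -1.54875320e-04]), 'tool_pos': array([0.21530363, 0.63924817, 0.22565382]), 'orientation': array([ 1.79909206e+02, -9.56787143e-03, -1.86157357e+01]), 'force': array([0.46896995, 0.15666237, 0.39364482]), 'moment': array([0.02772922, 0.00945039, 0.06131858]), 'opening': 0.08761546858936338}
scene {'fov_y': 54.45333590679112, 'cx': 255.1835132791138, 'cy': 194.42677285197752, 'rvec': array([ 2.20294806,  0.56082349, -0.28412961]), 'tvec': array([-0.54022   , -0.0464973 ,  1.51311851])}
top {'fov_y': 51.05407796072227, 'cx': 255.51772477801754, 'cy': 184.2650550170906, 'rvec': array([ 2.16806306, -2.18268125,  0.08657216]), 'tvec': array([0.02909758, 0.60609995, 1.35034739])}
wrist {'fov_y': 71.22796860598768, 'cx': 252.46960101374432, 'cy': 190.29551294735776, 'mount': array([[-4.43919968e-04, -9.53863498e-01, -3.00240288e-01,
         8.24506387e-02],
       [ 9.99999895e-01, -3.90550196e-04, -2.37770706e-04,
        -8.33382367e-06],
       [ 1.09541894e-04, -3.00240362e-01,  9.53863572e-01,
        -1.58243963e-01],
       [ 0.00000000e+00,  0.00000000e+00,  0.00000000e+00,
         1.00000000e+00]])}
```

View pics/scene0.png

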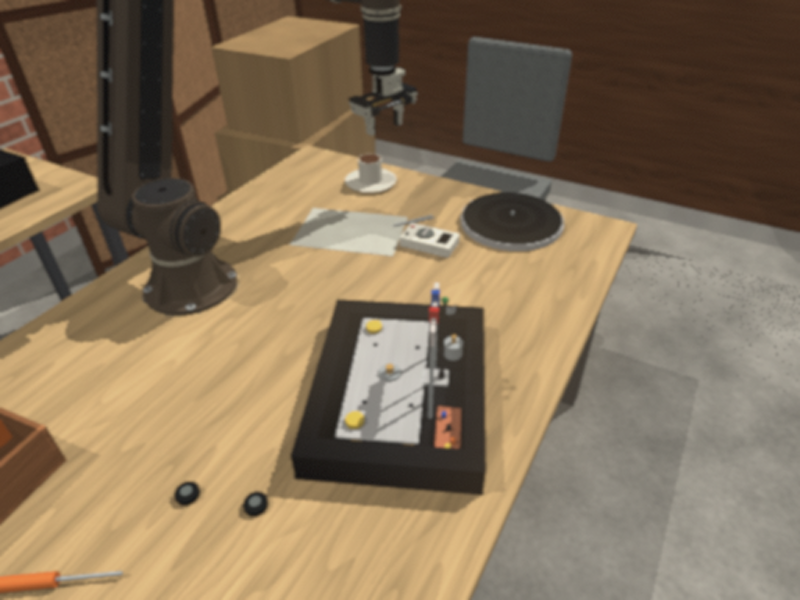

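View pics/top0.png

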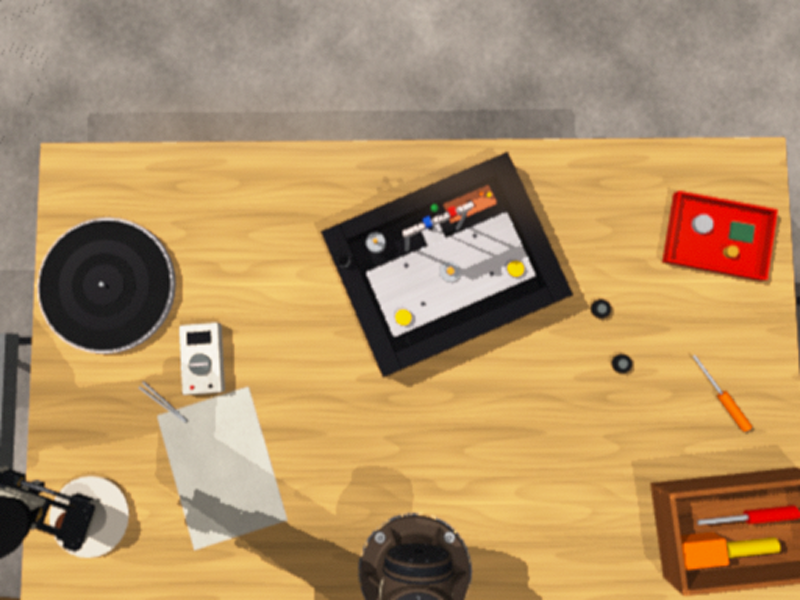

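Top view: the yellow pads are at about (403,317) and (516,268), blue clip at (430,222), red clip at about (455,210), green ball at (434,208). Red looks to be on the right, so I'll measure to confirm.

```bash
cat > h.py <<'E'
import numpy as np,cv2
def cam(s):
    f=192/np.tan(np.radians(s["fov_y"]/2)); K=np.array([[f,0,s["cx"]],[0,f,s["cy"]],[0,0,1.]])
    return K,cv2.Rodrigues(s["rvec"])[0],np.asarray(s["tvec"])
def onz(s,u,v,z):
    K,R,t=cam(s); d=R.T@np.linalg.inv(K)@[u,v,1]; c=-R.T@t
    return c+d*(z-c[2])/d[2]
def proj(s,P):
    K,R,t=cam(s); return cv2.projectPoints(np.atleast_2d(P).astype(float),s["rvec"],s["tvec"],K,None)[0][:,0]
def blobs(im,lo,hi,roi=None,amin=6):
    h=cv2.cvtColor(im,cv2.COLOR_RGB2HSV); m=cv2.inRange(h,np.array(lo),np.array(hi))
    n,l,st,c=cv2.connectedComponentsWithStats(m)
    return [(c[i].round(1).tolist(),int(st[i,4])) for i in range(1,n) if st[i,4]>=amin]
E
python3 - <<'E'
from h import *
import pickle
d=pickle.load(open("s0.pkl","rb"))
for n,r in [("top",(200,90,380,250)),("scene",(180,170,330,320))]:
    im=d[n]["image"]; x0,y0,x1,y1=r
    c=im[y0:y1,x0:x1]
    for nm,lo,hi in [("yel",(22,150,120),(35,255,255)),("grn",(45,100,40),(75,255,255)),("blu",(105,120,60),(130,255,255)),("red",(0,180,90),(4,255,255)),("red2",(172,150,90),(180,255,255))]:
        print(n,nm,[((np.array(p)+[x0,y0]).tolist(),a) for p,a in blobs(c,lo,hi,amin=4)])
    cv2.imwrite(f"pics/{n}crop.png",cv2.resize(c[:,:,::-1],None,fx=4,fy=4,interpolation=cv2.INTER_CUBIC)[:600,:800])
E
```

```text
top yel [([312.6, 124.2], 5), ([329.6, 171.4], 87), ([257.7, 202.6], 82)]
top grn [([277.5, 132.5], 32)]
top blu [([273.2, 141.3], 40)]
top red [([288.9, 134.9], 27)]
top red2 []
scene yel [([238.9, 208.7], 27), ([226.3, 268.5], 63)]
scene grn []
scene blu [([278.0, 187.2], 4)]
scene red []
scene red2 []
```

View pics/topcrop.png

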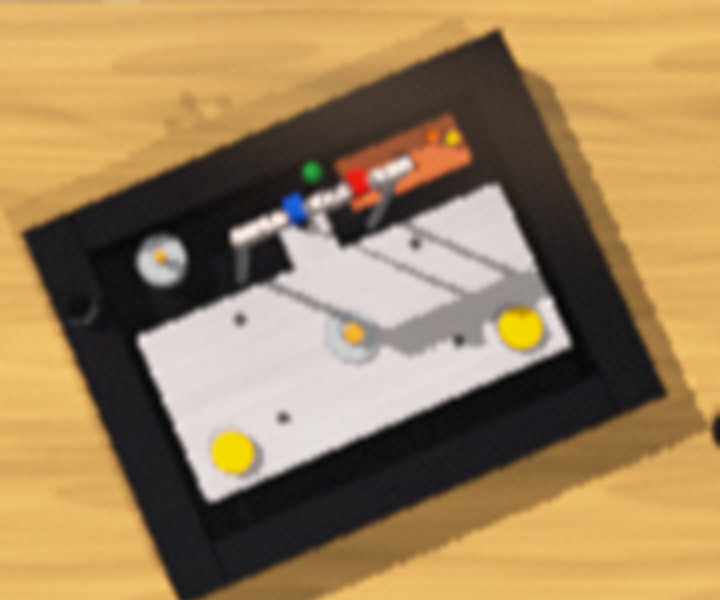

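View pics/scenecrop.png

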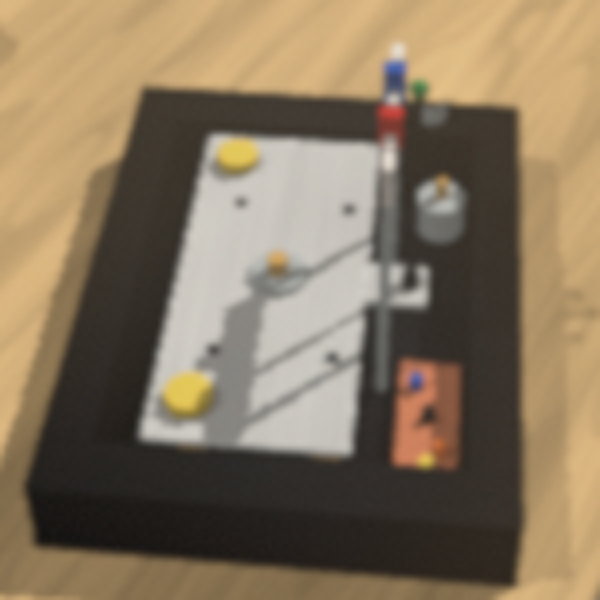

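Red clip is on the right. Now I'll fit the player's pose from both pads and the ball.

```bash
python3 - <<'E'
from h import *
import pickle
from scipy.optimize import least_squares
d=pickle.load(open("s0.pkl","rb")); s=d["top"]
L=onz(s,257.7,202.6,.072);R=onz(s,329.6,171.4,.072);G=onz(s,277.5,132.5,.26)
B=onz(s,273.2,141.3,.261);C=onz(s,288.9,134.9,.261)
print(L,R,np.linalg.norm(L-R),G,B,C)
def W(p,q): 
    c,sn=np.cos(p[2]),np.sin(p[2]); q=np.atleast_2d(q); return np.c_[p[0]+c*q[:,0]-sn*q[:,1],p[1]+sn*q[:,0]+c*q[:,1],q[:,2]]
Q=np.array([[-.07,.13,.072],[-.07,-.13,.072],[.084,0,.26]]);U=np.array([[257.7,202.6],[329.6,171.4],[277.5,132.5]])
r=least_squares(lambda p:(proj(s,W(p,Q))-U).ravel(),[.6,-.05,.4]); p=r.x
print(p,np.degrees(p[2]),r.fun)
print("corners px",proj(s,W(p,[[a,b,.07] for a in(-.17,.17) for b in(-.22,.22)])))
def loc(P): 
    c,sn=np.cos(p[2]),np.sin(p[2]); x,y=P[0]-p[0],P[1]-p[1]; return c*x+sn*y,-sn*x+c*y
print("loc B,C,G",loc(B),loc(C),loc(G)); print("padR",W(p,[-.07,-.13,.075]))
sc=d["scene"]; print("scene pads exp",proj(sc,W(p,Q)),"meas 239,209 / 226.3,268.5")
print("cw",onz(s,200+82/4,90+308/4,.092))
E
```

```text
[0.54167132 0.01798858 0.072     ] [ 0.643419   -0.22094347  0.072     ] 0.25969428121435745 [ 0.73494091 -0.04021521  0.26      ] [ 0.709271   -0.02758073  0.261     ] [ 0.72749742 -0.07273133  0.261     ]
[ 0.65722322 -0.07367375  0.40395856] 23.14512053549919 [-0.10943548 -0.0260035  -0.06968774 -0.16037286  0.15574344  0.16324643]
corners px [[366.76917528 188.05794726]
 [244.58672182 241.59259917]
 [324.31036592  95.8937068 ]
 [204.20591536 147.47869066]]
loc B,C,G (np.float64(0.06597595683235996), np.float64(0.021925123824240906)) (np.float64(0.06498841383718737), np.float64(-0.026755507746877533)) (np.float64(0.08461362192381273), np.float64(0.0002177122290492814))
padR [[ 0.64395534 -0.22072463  0.075     ]]
scene pads exp [[238.09532695 208.69766005]
 [225.78187177 268.48257778]
 [283.57827277 192.15375701]] meas 239,209 / 226.3,268.5
cw [0.65812745 0.13887206 0.092     ]
```

Pose fit is within 0.2 px, and the scene camera agrees to within 1 px. The red clip is at player y ≈ -27 mm, so I use the right pad at world (0.644, -0.221). That needs about 17.4 mm of press and about 8 N. I'll close the fingers, set the jaws along player x (yaw -67°), and travel high.

Request:
jog_arm([
  [14,-28,10,-4],
  [14,-28,10,-4],
  [14,-28,10,-4],
  [14,-28,10,-4],
  [14,-28,10,-4],
  [14,-28,10,-4],
  [14,-28,10,-4],
  [14,-28,10,-4],
  [14,-28,10,-4],
  [14,-28,10,-4],
], fingers=0)

```text
clock: 0.98
tool_pos: [0.3557, 0.3581, 0.327]
orientation: [180.0, 0.0, -58.8]
force: [0.9, -0.5, -0.6]
opening: 0.0265
```

Request:
jog_arm([
  [14,-29,0,-1],
  [14,-29,0,-1],
  [14,-29,0,-1],
  [14,-29,0,-1],
  [14,-29,0,-1],
  [14,-29,0,-1],
  [14,-29,0,-1],
  [14,-29,0,-1],
  [14,-29,0,0],
  [14,-29,0,0],
])

```text
clock: 1.82
tool_pos: [0.4956, 0.0681, 0.3266]
orientation: [-180.0, 0.0, -66.6]
force: [0.3, 0.0, -0.2]
opening: 0.0002
```

Request:
jog_arm([
  [15,-29,0,0],
  [15,-29,0,0],
  [15,-29,0,0],
  [15,-29,0,0],
  [15,-29,0,0],
  [15,-29,0,0],
  [15,-29,0,0],
  [15,-29,0,0],
  [14,-29,0,0],
  [0,0,0,0],
])

```text
clock: 2.65
tool_pos: [0.6305, -0.1956, 0.3244]
orientation: [179.8, 0.0, -66.8]
force: [-1.2, 0.9, -0.1]
opening: 0.0004
```

Request:
jog_arm([
  [4,-8,-10,0],
  [5,-8,-20,0],
  [4,-8,-30,0],
  [0,0,-30,0],
  [0,0,-30,0],
  [0,0,-30,0],
  [0,0,-30,0],
  [0,0,-15,0],
  [0,0,0,0],
  [0,0,0,0],
])

```text
clock: 3.48
tool_pos: [0.6419, -0.215, 0.1307]
orientation: [179.9, 0.0, -66.6]
force: [0.5, -0.1, 0.3]
opening: 0.0003
```

```bash
cat > look.py <<'E'
import sys,pickle
from plant import *
from h import *
o=get_obs(); print(o["clock"],o["tool_pos"],o["orientation"],o["force"])
d={}
ims=[]
for n,r in [("top",(220,90,350,220)),("scene",(200,160,330,290)),("wrist",None)]:
    if n=="wrist" and "w" not in sys.argv[2:]: continue
    s=snapshot(n); d[n]=s; im=s["image"][:,:,::-1]
    if r: im=cv2.resize(im[r[1]:r[3],r[0]:r[2]],(400,400),interpolation=cv2.INTER_CUBIC)
    else: cv2.imwrite(f"pics/{sys.argv[1]}w.png",im); continue
    ims.append(im)
pickle.dump(d,open(sys.argv[1]+".pkl","wb"))
cv2.imwrite(f"pics/{sys.argv[1]}.png",np.hstack(ims))
t=d["top"]["image"][90:250,200:380]
for nm,lo,hi in [("yel",(22,150,120),(35,255,255)),("grn",(45,100,40),(75,255,255)),("blu",(105,120,60),(130,255,255)),("red",(0,180,90),(4,255,255))]:
    b=[((np.array(p)+[200,90]).round(1).tolist(),a) for p,a in blobs(t,lo,hi,amin=4)]; print(nm,b)
    if nm=="grn":
        for q,a in b:
            # green ball: local y at its z
            P=onz(d["top"],*q,.26); 
            for _ in range(3):
                x,y=P[0]-.65722,P[1]+.07367; c,sn=np.cos(.40396),np.sin(.40396); ly=-sn*x+c*y; P=onz(d["top"],*q,.06+np.sqrt(.04-min(ly*ly,.03)))
            print("ball local x,y",c*x+sn*y,ly)
E
python3 look.py l1 w
```

```text
3.4833 [ 0.64186738 -0.21500519  0.13071899] [ 1.79888905e+02  4.21082815e-02 -6.65663974e+01] [ 0.48060269 -0.06672231  0.34895303]
yel [([312.5, 124.0], 6), ([325.9, 171.6], 12), ([254.1, 202.3], 28)]
grn []
blu []
red []
```

View pics/l1.png

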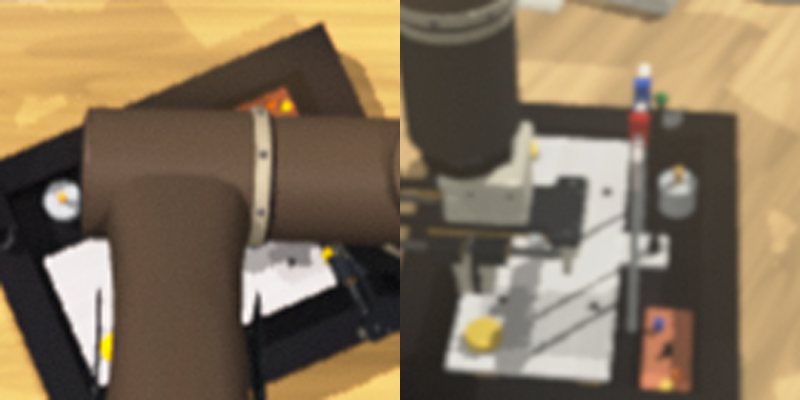

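View pics/l1w.png

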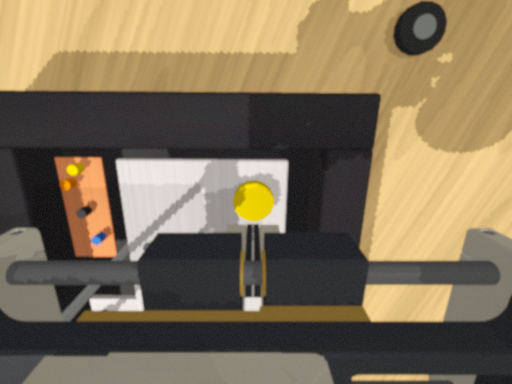

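The top view is blocked by the arm; the scene view shows the ball near crop (660,100) and the red clip at (640,125). The wrist view shows the right pad at (254,201). I'll check the pad position from the wrist camera too.

```bash
python3 - <<'E'
from h import *
import pickle
from scipy.spatial.transform import Rotation as Ro
from plant import get_obs
s=pickle.load(open("l1.pkl","rb"))["wrist"]; o=get_obs()
b=blobs(s["image"],(25,200,150),(35,255,255),amin=200);print(b)
R=Ro.from_euler("xyz",o["orientation"],degrees=True).as_matrix();M=s["mount"]
f=192/np.tan(np.radians(s["fov_y"]/2)); u,v=b[0][0]
d=R@M[:3,:3]@[(u-s["cx"])/f,(v-s["cy"])/f,1]; c=o["tool_pos"]+R@M[:3,3]
print(c+d*(.075-c[2])/d[2],o["tool_pos"])
E
```

```text
[([253.1, 200.5], 1174)]
[ 0.64566097 -0.2196849   0.075     ] [ 0.64353785 -0.21530075  0.13348618]
```

Both cameras agree on the pad to about 2 mm. Next I centre over it and descend to z ≈ 0.090.

Request:
jog_arm([
  [1,-3,0,0],
  [1,-2,0,0],
  [0,0,-8,0],
  [0,0,-8,0],
  [0,0,-8,0],
  [0,0,-8,0],
  [0,0,-8,0],
  [0,0,0,0],
  [0,0,0,0],
  [0,0,0,0],
])

```text
clock: 4.47
tool_pos: [0.6446, -0.2204, 0.0916]
orientation: [180.0, -0.0, -66.6]
force: [-0.4, 0.0, -0.2]
opening: 0.0006
```

Request:
jog_arm([
  [0,0,-1,0],
  [0,0,-1,0],
  [0,0,-1,0],
  [0,0,-1,0],
  [0,0,-1,0],
  [0,0,-1,0],
  [0,0,-1,0],
  [0,0,-1,0],
  [0,0,0,0],
  [0,0,0,0],
])

```text
clock: 5.3
tool_pos: [0.6444, -0.2203, 0.0835]
orientation: [180.0, 0.0, -66.6]
force: [-0.2, -0.3, 0.8]
opening: 0.0006
```

Request:
jog_arm([
  [0,0,-1,0],
  [0,0,-1,0],
  [0,0,-1,0],
  [0,0,-1,0],
  [0,0,-1,0],
  [0,0,-1,0],
  [0,0,-1,0],
  [0,0,-1,0],
  [0,0,0,0],
  [0,0,0,0],
])

```text
clock: 6.13
tool_pos: [0.6444, -0.2203, 0.0755]
orientation: [180.0, 0.0, -66.6]
force: [-0.3, -0.7, -0.2]
opening: 0.0004
```

```bash
python3 look.py l2 w
```

```text
6.1333 [ 0.64439148 -0.2203235   0.07548422] [ 1.79995252e+02  3.05163640e-03 -6.66125786e+01] [-0.25251433 -0.72231306 -0.22350101]
yel [([312.5, 124.0], 6), ([325.5, 172.5], 4), ([255.8, 202.1], 40)]
grn []
blu []
red []
```

View pics/l2.png

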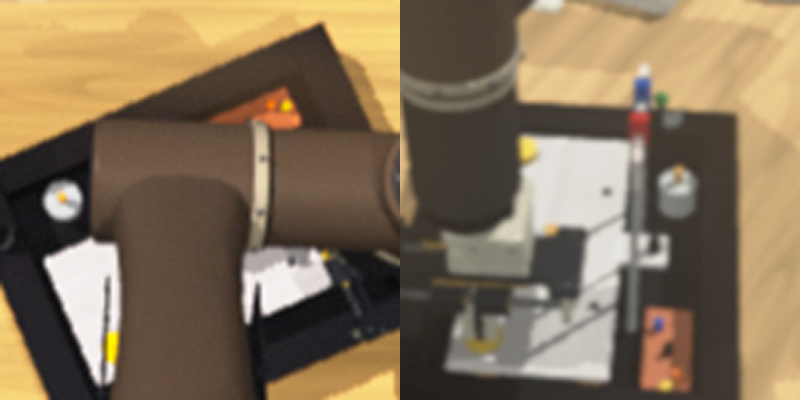

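View pics/l2w.png

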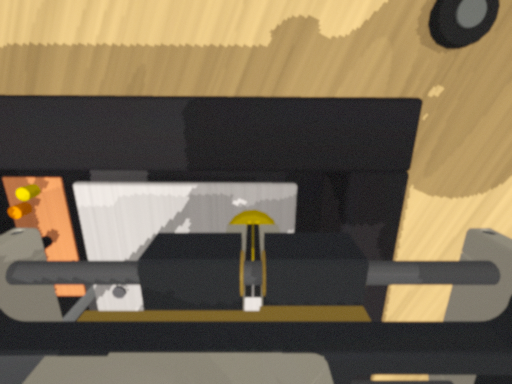

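The fingertips are over the pad at about touch height (75.5 mm) with no force yet. I'll press 8 mm.

Request:
jog_arm([
  [0,0,-1,0],
  [0,0,-1,0],
  [0,0,-1,0],
  [0,0,-1,0],
  [0,0,-1,0],
  [0,0,-1,0],
  [0,0,-1,0],
  [0,0,-1,0],
  [0,0,0,0],
  [0,0,0,0],
])

```text
clock: 7.12
tool_pos: [0.6448, -0.2206, 0.0678]
orientation: [-180.0, -0.0, -66.6]
force: [1.0, -3.5, 3.7]
opening: 0.0002
```

```bash
python3 look.py l3; cat > sb.py <<'E'
import sys,pickle
from h import *
a=.40396; c,sn=np.cos(a),np.sin(a)
W=lambda q:np.c_[.65722+c*q[:,0]-sn*q[:,1],-.07367+sn*q[:,0]+c*q[:,1],q[:,2]]
for f in sys.argv[1:]:
    s=pickle.load(open(f+".pkl","rb"))["scene"]
    im=s["image"][170:215,265:300].astype(int)
    r,g,b=im[...,0],im[...,1],im[...,2]
    for nm,w in [("grn",g-np.maximum(r,b)),("red",r-np.maximum(g,b)-60),("blu",b-np.maximum(r,g))]:
        w=np.clip(w-15,0,None); yy,xx=np.mgrid[170:215,265:300]
        if w.sum(): print(f,nm,(xx*w).sum()/w.sum(),(yy*w).sum()/w.sum(),w.sum())
Y=np.array([0,-.01,-.02,-.0268,-.035]); 
print("ball pred",np.c_[Y,proj(s,W(np.c_[Y*0+.084,Y,.06+np.sqrt(.04-Y*Y)]))])
print("clips pred B,R",proj(s,W(np.array([[.066,.0219,.247],[.066,-.0268,.247]]))))
E
cp s0.pkl l0.pkl; python3 sb.py l0 l1 l2 l3
```

```text
7.1167 [ 0.64475949 -0.22061932  0.06784637] [-1.79970991e+02 -3.61245610e-02 -6.66097417e+01] [ 0.99767898 -3.52749504  3.65924021]
yel [([312.5, 124.0], 6), ([255.8, 202.1], 38)]
grn []
blu []
red []
l0 grn 284.4555555555556 191.46666666666667 90
l0 red 277.4355828220859 197.83026584867076 489
l0 blu 278.3282571912014 187.36209813874788 591
l1 grn 284.5698924731183 191.49462365591398 93
l1 red 277.4102564102564 197.93162393162393 468
l1 blu 278.2363184079602 187.5 804
l2 grn 284.5684210526316 191.47368421052633 95
l2 red 277.41153081510936 197.95228628230618 503
l2 blu 278.41653666146647 187.73634945397816 641
l3 grn 284.4320987654321 194.44444444444446 162
l3 red 277.4257425742574 197.95643564356436 505
l3 blu 278.38940809968847 187.69781931464175 642
ball pred [[ 0.00000000e+00  2.83577812e+02  1.92152642e+02]
 [-1.00000000e-02  2.83421089e+02  1.94488640e+02]
 [-2.00000000e-02  2.83255886e+02  1.96999455e+02]
 [-2.68000000e-02  2.83138658e+02  1.98808143e+02]
 [-3.50000000e-02  2.82991967e+02  2.01100169e+02]]
clips pred B,R [[277.44371846 190.54991701]
 [276.470262   201.56092114]]
```

View pics/l3.png

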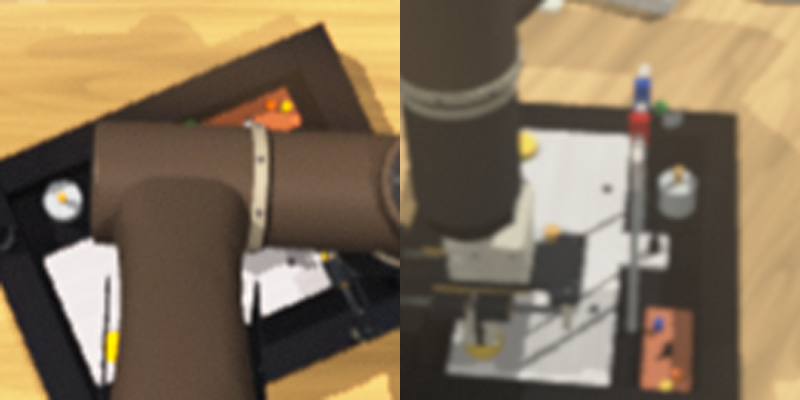

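The ball has moved 3 px in the scene view, about -12 mm, matching the 7.6 mm press, and the force is 3.7 N. Before the final step I'll refine the clip's y by overlaying its projected box.

```bash
python3 - <<'E'
from h import *
import pickle
a=.40396; c,sn=np.cos(a),np.sin(a)
W=lambda q:np.c_[.65722+c*q[:,0]-sn*q[:,1],-.07367+sn*q[:,0]+c*q[:,1],q[:,2]]
d=pickle.load(open("s0.pkl","rb"))
for n,(x0,y0,w) in [("top",(260,115,50)),("scene",(258,170,50))]:
    s=d[n]; k=8
    im=cv2.resize(s["image"][y0:y0+w,x0:x0+w,::-1],None,fx=k,fy=k,interpolation=cv2.INTER_NEAREST)
    for y,col in [(.0219,(255,255,0)),(-.0268,(0,255,255))]:
        q=np.array([[.066+i*.008,y+j*.006,z] for z in(.233,.261) for i,j in((-1,-1),(1,-1),(1,1),(-1,1))])
        p=((proj(s,W(q))-[x0,y0]+.5)*k).astype(np.int32)
        for h in(p[:4],p[4:]): cv2.polylines(im,[h],True,col,1)
    q=np.array([[.066,.07,.245],[.066,-.07,.245]]); p=((proj(s,W(q))-[x0,y0]+.5)*k).astype(int)
    cv2.line(im,tuple(map(int,p[0])),tuple(map(int,p[1])),(255,0,255),1)
    if n=="top":A=im
cv2.imwrite("pics/ov.png",np.hstack([A,im]))
s=d["top"];K,R,t=cam(s);print(-R.T@t)
E
```

```text
[0.48945801 0.01795334 1.39705061]
```

View pics/ov.png

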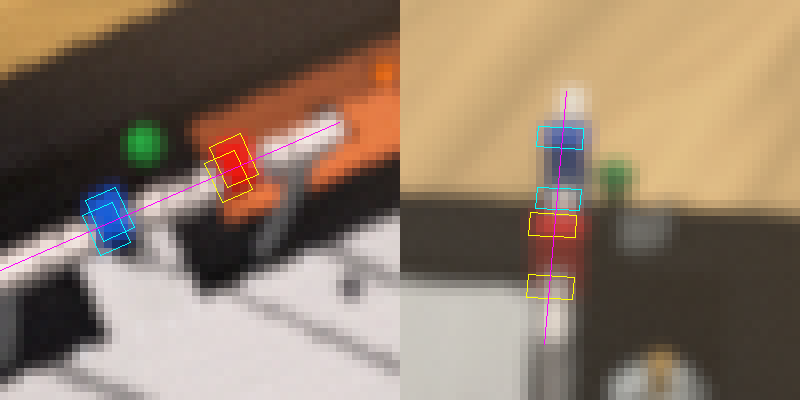

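The top overlay sits well on both clips, putting red at y ≈ -27 mm ±1.5. The scene overlay agrees on the board ends. I'll press 9 mm more and expect the ball at scene row ≈ 198.

Request:
jog_arm([
  [0,0,-1,0],
  [0,0,-1,0],
  [0,0,-1,0],
  [0,0,-1,0],
  [0,0,-1,0],
  [0,0,-1,0],
  [0,0,-1,0],
  [0,0,-1,0],
  [0,0,0,0],
  [0,0,0,0],
])

```text
clock: 8.05
tool_pos: [0.6448, -0.2206, 0.0602]
orientation: [-180.0, -0.1, -66.6]
force: [0.9, -4.7, 7.8]
opening: 0.0005
```

```bash
python3 look.py l4; python3 sb.py l4|head -3
```

```text
8.05 [ 0.64483314 -0.22062797  0.06016001] [-1.79965415e+02 -5.03494442e-02 -6.65940711e+01] [ 0.94868319 -4.72013473  7.83809458]
yel [([312.5, 124.0], 6), ([324.6, 172.8], 5), ([255.7, 202.0], 36)]
grn [([285.0, 128.7], 18)]
ball local x,y 0.086396452063646 -0.02420432754223123
blu []
red []
l4 grn 284.30916030534354 197.20992366412213 262
l4 red 277.397233201581 197.96442687747034 506
l4 blu 278.4040561622465 187.69734789391575 641
```

View pics/l4.png

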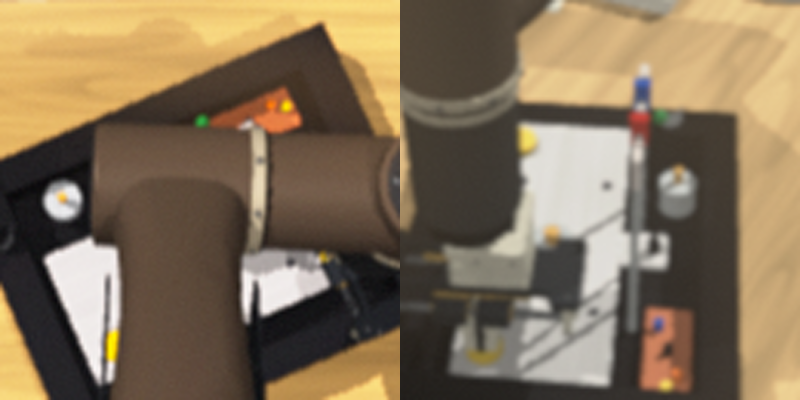

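The ball is at about -23.5 mm: -23.3 from the scene view, -24.2 from the partly blocked top view. I'll press 2 mm more and hold.

Request:
jog_arm([
  [0,0,-1,0],
  [0,0,-1,0],
  [0,0,0,0],
  [0,0,0,0],
  [0,0,0,0],
  [0,0,0,0],
  [0,0,0,0],
  [0,0,0,0],
  [0,0,0,0],
  [0,0,0,0],
])

```text
clock: 8.98
tool_pos: [0.6449, -0.2206, 0.0584]
orientation: [-180.0, -0.1, -66.6]
force: [0.2, -3.5, 8.7]
opening: 0.0002
```

```bash
python3 look.py l5; python3 sb.py l5|head -3
```

```text
8.9833 [ 0.64485394 -0.22064068  0.05838739] [-1.79958274e+02 -5.64150526e-02 -6.65925861e+01] [ 0.2282898  -3.53530415  8.71066035]
yel [([312.5, 124.0], 6), ([324.6, 172.8], 5), ([255.9, 201.9], 35)]
grn [([285.9, 128.7], 18)]
ball local x,y 0.08541684096952336 -0.02662242408301247
blu []
red []
l5 grn 284.3809523809524 197.7202380952381 336
l5 red 277.3876739562624 197.95427435387674 503
l5 blu 278.40188383045523 187.69701726844585 637
```

View pics/l5.png

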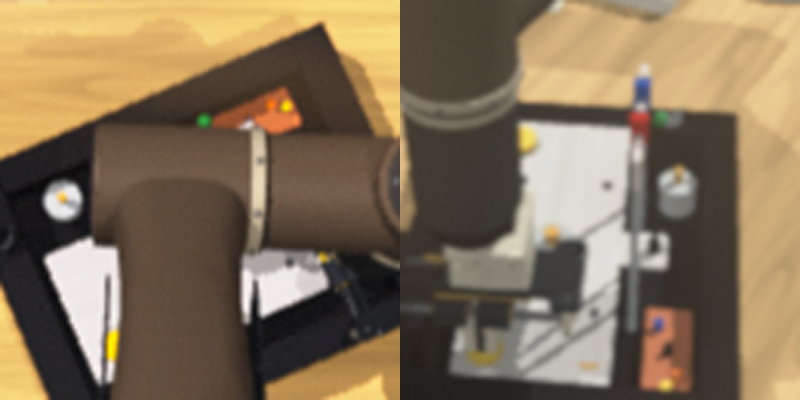

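The ball reads about -26 mm against -27 for the clip, well inside 6 mm, with 8.7 N on the pad. Now I hold, then release slowly.

Request:
jog_arm([
  [0,0,0,0],
  [0,0,0,0],
  [0,0,0,0],
  [0,0,0,0],
  [0,0,0,0],
  [0,0,0,0],
  [0,0,0,0],
  [0,0,0,0],
  [0,0,0,0],
  [0,0,0,0],
])

```text
clock: 9.92
tool_pos: [0.6449, -0.2206, 0.0584]
orientation: [-180.0, -0.1, -66.6]
force: [0.1, -4.2, 8.7]
opening: 0.0004
```

Request:
jog_arm([
  [0,0,0,0],
  [0,0,0,0],
  [0,0,0,0],
  [0,0,0,0],
  [0,0,0,0],
  [0,0,0,0],
  [0,0,0,0],
  [0,0,0,0],
  [0,0,0,0],
  [0,0,0,0],
])

```text
clock: 10.75
tool_pos: [0.6449, -0.2207, 0.0584]
orientation: [-180.0, -0.1, -66.6]
force: [0.0, -4.2, 8.3]
opening: 0.0006
```

Request:
jog_arm([
  [0,0,1,0],
  [0,0,1,0],
  [0,0,1,0],
  [0,0,1,0],
  [0,0,1,0],
  [0,0,1,0],
  [0,0,1,0],
  [0,0,1,0],
  [0,0,1,0],
  [0,0,1,0],
])

```text
clock: 11.58
tool_pos: [0.6446, -0.2203, 0.0677]
orientation: [-180.0, -0.0, -66.6]
force: [2.0, -2.8, 3.6]
opening: 0.0007
```

Request:
jog_arm([
  [0,0,1,0],
  [0,0,1,0],
  [0,0,1,0],
  [0,0,1,0],
  [0,0,1,0],
  [0,0,1,0],
  [0,0,1,0],
  [0,0,1,0],
  [0,0,1,0],
  [0,0,2,0],
])

```text
clock: 12.42
tool_pos: [0.6438, -0.2202, 0.0781]
orientation: [179.9, 0.0, -66.6]
force: [-0.0, -0.0, 0.2]
opening: 0.0003
```

Request:
jog_arm([
  [0,0,10,0],
  [0,0,15,0],
  [0,0,20,0],
  [0,0,20,0],
  [0,0,20,0],
  [0,0,20,0],
  [0,0,20,0],
  [0,0,20,0],
  [0,0,20,0],
  [0,0,20,0],
])

```text
clock: 13.25
tool_pos: [0.6441, -0.2204, 0.2655]
orientation: [-180.0, -0.0, -66.6]
force: [0.9, 0.4, -0.7]
opening: 0.0006
```

Request:
jog_arm([
  [-10,-15,0,0],
  [-15,-15,0,0],
  [-15,-15,0,0],
  [-15,-15,0,0],
  [-15,-15,0,0],
  [-15,-15,0,0],
  [-10,-15,0,0],
  [-5,-5,0,0],
  [0,0,0,0],
  [0,0,0,0],
])

```text
clock: 14.08
tool_pos: [0.5442, -0.3305, 0.2639]
orientation: [-180.0, -0.0, -66.7]
force: [0.7, 0.5, 0.2]
opening: 0.0004
```

```bash
python3 look.py l6; python3 sb.py l6|head -3
```

```text
14.0833 [ 0.54424434 -0.33045795  0.26391405] [-1.79977170e+02 -9.44114098e-03 -6.66588060e+01] [0.74010789 0.53061392 0.16619167]
yel [([312.6, 124.2], 5), ([287.9, 172.9], 8), ([257.7, 202.6], 82)]
grn [([277.4, 132.3], 27)]
ball local x,y 0.08526275117730216 0.0002409092761198016
blu [([272.9, 141.3], 37)]
red [([288.9, 134.7], 26)]
l6 grn 284.5432098765432 191.45679012345678 81
l6 red 277.40871934604905 197.858310626703 367
l6 blu 278.34851138353764 187.6322241681261 571
```

View pics/l6.png

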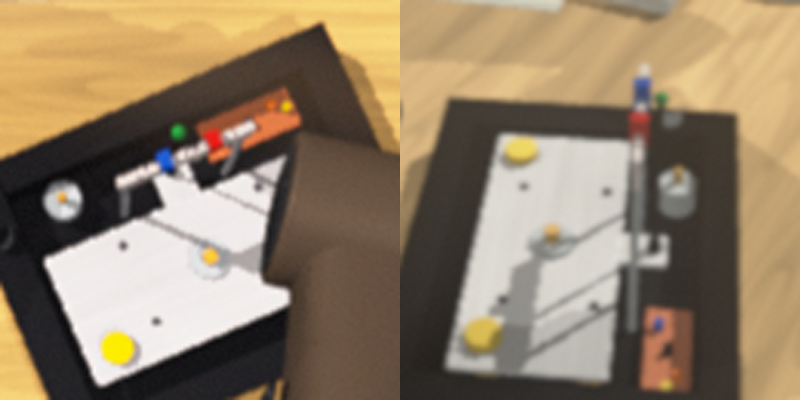

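```bash
python3 -c "
from plant import *
print(close_job())"
```

```text
the job is handed in; nothing more can be done
None
```

I pressed the right pad until the green ball stood level with the red clip, held it there for about 2 s, then released it slowly. The job is handed in, and the interface gives no verdict.

- **Which pad:** the red clip measured about 27 mm right of the zero tick (±1.5 mm), so I used the right pad. Its position agreed to about 2 mm between the top and wrist cameras.
- **During the hold:** the ball was at about -26 mm, which is within about 1–2 mm of the clip. The scene camera, the top camera and the fingertip height each gave between -25 and -27 mm. The force on the pad was 8.3–8.7 N. The arm partly hid the ball in the top view.
- **After release:** the ball read +0.2 mm from zero, back at its starting pixel in both cameras. The last force reading was within noise, and the gripper is about 26 cm above the table, clear of everything.
- **Time:** the robot's clock stood at about 14 s of the 51 s allowed.
- **Disagreement:** the clips looked shorter in the scene view than the stated 28 mm. I took the clip's sideways position from the top view, where the projected box fitted well.
- **Not checked:** I did not re-measure the loose parts at the end. The gripper's path kept clear of them.

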